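# Fit the adapter sleeve on the rotator spindle

## Task

Fit the flanged adapter sleeve on the small bench rotator: slide it, flange down, over the upright spindle, then press it down against the spring until both side catches snap out over its flange and hold it there. Let go and leave the other things on the bench as they stand.

Things in the scene. Friction and masses are not known exactly. Their poses are not given: they have to be found in the camera images.
- rotator: The bench rotator, fixed but standing in varying places, turned up to 0.6 rad: a white housing 130 x 116 mm (its x, y), flat deck 30 mm above the bench, grey knob and black switch on the deck near its -x edge, steel spindle upright in the middle. Two aluminium catch housings, tops 20 mm above the deck, stand 26 to 52 mm from the spindle along its +y and -y. Origin: centre of its underside.
- sleeve_center (a point): The adapter sleeve, bare aluminium, loose, upright on the bench, flange down: tube 76 mm tall, 28 mm across, through bore 17 mm, with a flange 44 mm across and 5 mm thick at its foot; about 70 g. Grip the tube at this height or higher, so that the fingers stay above the catch housings. Point on its axis, half-way up (38 mm above the foot); z along the tube, away from the flange.
- sleeve_foot (a point): Centre of the sleeve's underside (the flange end), on its axis, 38 mm below sleeve_center.
- spindle_tip (a point): Top of the rotator's upright steel spindle, 104 mm above the bench, 74 mm above the deck. The spindle is vertical, 14.4 mm in diameter; its top 5 mm taper to 7 mm. z points up, x and y as the rotator's.
- home (a point): Point on the spindle's axis where the centre of the sleeve's underside lies when the catches hold the sleeve: 4 mm above the deck, 34 mm above the bench, 70 mm below spindle_tip. The sleeve's top rim then stands 6 mm above the spindle's tip.
- seat (a joint): Spring-loaded steel ring round the foot of the spindle, on which the sleeve's underside bears; value is how far it is pressed down (m): 0 at rest (ring top 12 mm above the deck), 0.008 with the sleeve home, stop at 0.0105, which is 2.5 mm beyond home. Pushes up with about 2 N at rest, 5 N at home.
- catch_left (a joint): Sprung steel bolt with a sloped nose on the spindle's +y side; value is how far it is pushed outwards (m): 0 fully out over the flange, 0.006 at its stop. The flange meets the slopes 13 mm above home, pushes both bolts back 3.5 mm, and at home they snap over it. Pressing home takes 5 to 15 N in all; aim 2 to 3 mm beyond home to make sure.
- catch_right (a joint): The like bolt on the spindle's -y side.
- spacer_center (a point): A plain spacer tube, bare aluminium, loose, standing upright on the bench near the sleeve (the two swap places): no flange, 50 mm tall, 28 mm across, bore 10 mm, too narrow for the spindle. Not to be used; this point is half-way up.
- weight_center (a point): Polished 200 g calibration weight with a knob, 30 mm across, 52 mm tall, standing on the bench; to be left alone. Point half-way up.
- dropper_center (a point): Brown dropper bottle, 35 mm across, 103 mm tall, standing on the bench; to be left alone. Point half-way up.
Things that resemble listed ones, but are neither listed nor needed, are in the scene too. Leave any pink look-alike of the part that bears sleeve_center alone.

How it is judged:
By the outcome, as a careful person would: the job done as asked, in the order asked, and still so for the second after the job is handed in, with the robot touching nothing.
It also fails if it takes over 42 s, if anything falls off the work surface, if the arm or the gripper's body presses on something with over 40 N, if the wrist force passes 120 N, or if a joint passes its speed limit or range.

## Robot

A 6-joint arm with a two-finger parallel gripper is mounted at the origin on a cart in front of the work surface, level with it; the furniture and walls round the work are solid. World frame = base frame: x ahead of the robot, y to its left, z up, the work surface at z = 0. Lengths are in m, angles in rad, forces in N, time in s.
With the tool pointing down it reaches from about 0.425 to 0.95 m from the base axis. Payload 3.5 kg.
Tool frame: the origin (TCP) lies on the centre line of the jaws, within the pads' length; the fingertips stand 8 mm ahead of it and the grasp point (between the pads) lies 11 mm behind it; z points along the fingers, y is the line along which they close (so a half turn about z gives the same grasp; the last joint's range is limited). The gripper opens to 85 mm and grips with 20 to 120 N. Pads are 22 mm wide; open, the fingers measure 114 mm over their backs; the gripper's body (76 mm by 85 mm) begins 54 mm behind the grasp point. The pads swing forward as they close: fully open they stand 13 mm farther back than shut.
Start: joints at [1.118, 0.286, 1.577, -0, 1.279, -0.15], TCP at [0.201, 0.644, 0.239] pointing down, gripper open.
Joint ranges: [-2.77, 2.77], [-0.9, 2.22], [0.21, 2.48], [-1.53, 4.67], [0.24, 2.81], [-2.84, 2.84]. Speed limits (rad/s): [2.79, 2.79, 3.14, 3.14, 3.14, 3.14].

## Interface

Orientations are given as a unit quaternion [x, y, z, w].
In Python, from plant import ctrl gives the robot as it stands. The module is installed in compiled form; this text tells all that it offers.
- The arm moves only by the tool send_rows, never from a script. Its argument "steps" is a list of rows, each a list of 5 numbers: the shift along the tool's x, y, z in m, then the turn about the tool's z in degrees, then the opening, from -1 (shut) to 1 (fully open). A call has 1 to 12 rows; each row is the pose to reach, as a shift and turn from the pose commanded when the call began, along the tool's axes at that moment; what a row does not reach only later rows make up. A row lasts 1/10 s, in which the tool goes at most 50 mm and 8.59 degrees, less where a joint would pass 70% of its speed; a pose out of reach is approached as far as the arm can. A call with a gripper value outside its range is refused whole. The fingers move at their own pace and stop on an object; "squeeze" is the grip in N (left out, the last holds). Time passes only in rows, so rows that repeat a pose let the fingers close. It gives the time, the measured TCP pose, the force, the opening and the grip force at its end, in the units of the state.
- ctrl.get_state(): the state, without advancing time (a new reading comes with each control period).
- ctrl.read_camera(name): name is "scene" or "top" or "wrist"; returns the picture (400x640x3 uint8, red, green, blue); there is no depth.
- ctrl.calibration(name): a dict with "intrinsics" (3x3 intrinsics, pixels), "extrinsics" (4x4, takes a point from world to camera coordinates); the wrist camera has in their place "tool_from_camera" (4x4, takes a point from camera to tool coordinates, whose origin is the TCP and whose axes are the flange's). Camera axes: x right, y up, looking along -z (the intrinsics and any distortion apply to the point x, -y, -z); pixel columns grow to the right and rows downward; lengths in m; the calibration is good to about 2 mm. A picture is of the moment at which its call begins: read the wrist's pose just before it. calibration takes no time and is no camera call.
- ctrl.sign_off(): hands the job in; it is judged then, once.
The state is a dict: "time": time; "qpos": joint angles; "dq": joint speeds; "joint_efforts": joint torques, N m; "eef_pos": TCP position; "tcp_rot": TCP orientation; "contact_force": force on the tool from outside, world axes, zero at the start; "wrist_torque": the same for the moment, N m; "opening": opening from 0.0 (shut) to 1.0 (fully open); "finger_force": force on a finger pad.
Only numpy, scipy, OpenCV 4.12 (cv2) and the standard library are available. Lean on these libraries where they do the work, as an engineer would, in place of code of your own. Each camera call takes 0.05 s, during which the arm holds its last target. There are 200 camera calls.

## Working session

There is one attempt and no reset: what is moved stays moved. The work goes in short steps, Python scripts to look and compute and a tool call to move; the robot and the scene stay as the last step left them, time stands still between calls to the robot, and variables do not carry over. Pictures are saved under pics/ and viewed, at most 10 in all, crops included, and the job is handed in when it is done.

Besides the shell and the picture viewer there is one more tool, called as name(argument=value, ...), one argument or row to a line, values as JSON. send_rows: Moves the arm, as the interface text tells. Its arguments: {"type":"object","properties":{"steps":{"type":"array","items":{"type":"array","items":{"type":"number"}}},"squeeze":{"type":"number"}},"required":["steps"]}

```bash
mkdir -p pics; cat > h.py <<'E'
import numpy as np, cv2
from plant import ctrl
from scipy.spatial.transform import Rotation as R
def snap(n,f):
    s=ctrl.get_state(); im=ctrl.read_camera(n); cv2.imwrite('pics/'+f,im[:,:,::-1]); return s,im
def cam(n,s=None):
    c=ctrl.calibration(n); K=np.array(c['intrinsics'])
    if n=='wrist':
        T=np.eye(4);T[:3,:3]=R.from_quat(s['tcp_rot']).as_matrix();T[:3,3]=s['eef_pos']
        E=np.linalg.inv(T@np.array(c['tool_from_camera']))
    else: E=np.array(c['extrinsics'])
    return K,E,c
def proj(P,K,E):
    p=E[:3,:3]@np.asarray(P,float)+E[:3,3]; q=K@np.array([p[0],-p[1],-p[2]]); return q[:2]/q[2]
def ray(u,v,z,K,E):
    d=np.linalg.inv(K)@np.array([u,v,1.]); d=np.array([d[0],-d[1],-d[2]])
    Ri=E[:3,:3].T; o=-Ri@E[:3,3]; d=Ri@d; return o+d*(z-o[2])/d[2]
E
python3 - <<'E'
from h import *
for n in('top','scene'):
    s,im=snap(n,n+'0.png'); K,E_,c=cam(n); print(n,{k:np.round(v,3).tolist() if not isinstance(v,str) else v for k,v in c.items()})
print(s); print(ctrl.calibration('wrist'))
E
```

```text
top {'intrinsics': [[393.595, 0.0, 325.181], [0.0, 393.595, 197.231], [0.0, 0.0, 1.0]], 'extrinsics': [[-0.001, -1.0, 0.025, -0.052], [0.988, 0.003, 0.155, -0.51], [-0.155, 0.025, 0.988, -0.863], [0.0, 0.0, 0.0, 1.0]]}
scene {'intrinsics': [[474.765, 0.0, 312.286], [0.0, 474.765, 197.554], [0.0, 0.0, 1.0]], 'extrinsics': [[0.683, -0.73, 0.02, -0.38], [0.523, 0.508, 0.684, -0.349], [-0.51, -0.457, 0.729, -0.783], [0.0, 0.0, 0.0, 1.0]]}
{'time': 0.05, 'qpos': array([ 1.11798414e+00,  2.87174255e-01,  1.57814074e+00,  6.71013266e-06,
        1.27859642e+00, -1.49995044e-01]), 'dq': array([-8.56698811e-04, -2.36822989e-04, -1.26063399e-03, -6.16784540e-05,
       -2.15801637e-03,  8.98992444e-05]), 'joint_efforts': array([ 4.46194463e-04, -4.07555008e+01, -2.93925673e+01, -1.85229514e-04,
        3.62179002e-03, -2.13967144e-05]), 'eef_pos': array([0.20098386, 0.64373229, 0.23796106]), 'tcp_rot': array([ 1.50831594e-01,  9.88558792e-01, -1.10616309e-03, -3.47241623e-04]), 'contact_force': array([ 1.11714586, -0.58365737, -0.04556092]), 'wrist_torque': array([-0.0216154 ,  0.02217354,  0.01344569]), 'finger_force': 0.0, 'opening': 1.0012644320525492}
{'intrinsics': array([[304.49568863,   0.        , 324.40371468],
       [  0.        , 304.49568863, 198.46557589],
       [  0.        ,   0.        ,   1.        ]]), 'tool_from_camera': array([[-7.86684181e-04,  9.65311820e-01,  2.61098586e-01,
         6.71697411e-02],
       [ 9.99999684e-01,  7.29743623e-04,  3.15029618e-04,
         4.34308854e-04],
       [ 1.13566786e-04,  2.61098751e-01, -9.65312089e-01,
        -1.35078110e-01],
       [ 0.00000000e+00,  0.00000000e+00,  0.00000000e+00,
         1.00000000e+00]])}
```

View pics/top0.png

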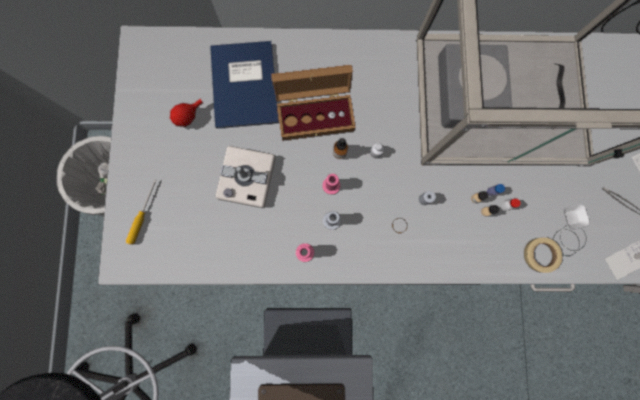

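View pics/scene0.png

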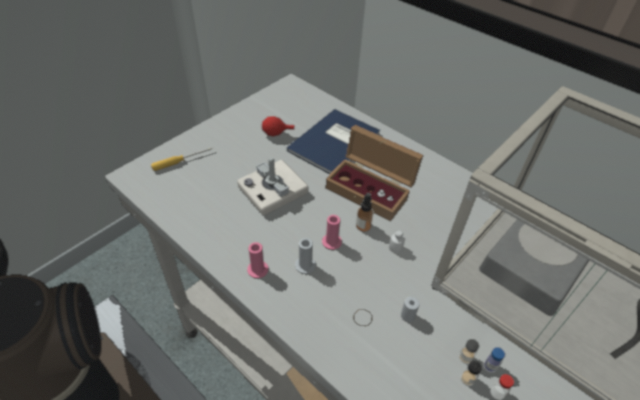

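The top view shows a bare flanged tube at (333,220), pink look-alikes at (332,184) and (305,252), a plain spacer at (428,198), the weight at (377,151) and the rotator at (245,177). The scene view shows the same bare tube with a flange at (305,255). I choose that one and will check it in a close crop.

```bash
python3 - <<'E'
from h import *
t=cv2.imread('pics/top0.png'); s=cv2.imread('pics/scene0.png')
a=cv2.resize(t[140:215,205:285],None,fx=5,fy=5,interpolation=cv2.INTER_CUBIC)
b=cv2.resize(t[190:265,290:370],None,fx=5,fy=5,interpolation=cv2.INTER_CUBIC)
c=cv2.resize(s[215:290,265:345],None,fx=5,fy=5,interpolation=cv2.INTER_CUBIC)[:200]
c=cv2.resize(s[150:225,230:310],None,fx=5,fy=5,interpolation=cv2.INTER_CUBIC)
d=cv2.resize(s[225:285,270:334],None,fx=5,fy=5,interpolation=cv2.INTER_CUBIC)
o=np.zeros((600,800,3),np.uint8)
o[:300,:400]=cv2.resize(a,(400,375))[:300]; o[:300,400:]=b[:300]; o[300:,:400]=c[:300]; o[300:,400:720]=d
cv2.imwrite('pics/crop0.png',o)
for n in('top','scene'):
    K,E_,_=cam(n); print(n,proj([.201,.644,.239],K,E_),proj([0,0,0],K,E_))
K,E_,_=cam('top')
print('sleeve top',ray(334,216,.076,K,E_),'spindle',ray(244,172,.104,K,E_))
E
```

```text
top [-97.57746191 363.95440585] [301.58258786 429.63769051]
scene [-21.95291694  80.92620014] [ 82.13318348 408.84804247]
sleeve top [ 0.46258854 -0.06953114  0.076     ] spindle [0.55388855 0.12440183 0.104     ]
```

View pics/crop0.png

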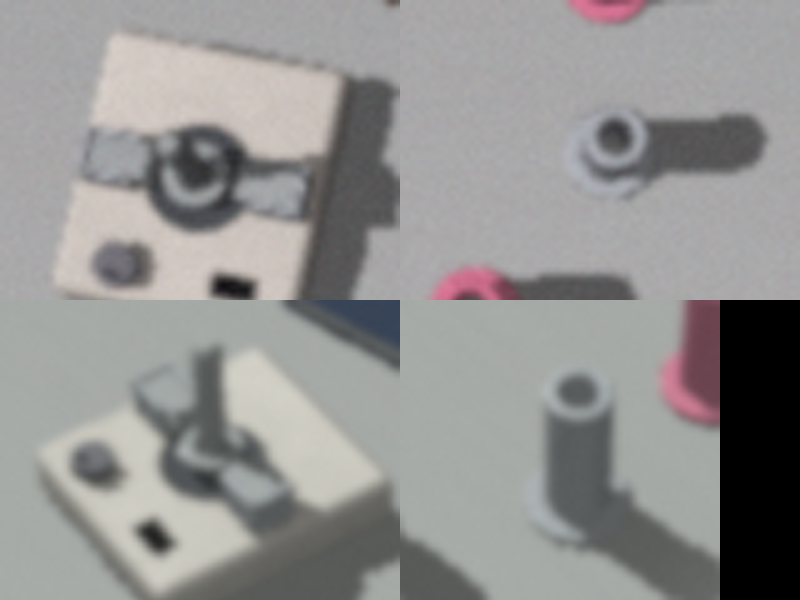

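The crop confirms it: the bare tube with a flange at top (333,217) / scene (305,243) is the sleeve. The spindle is at about top (245,173). I'll move over the rotator for a wrist view first.

send_rows(
  steps=[
    [-0.04,-0.03,0,0,1],
    [-0.08,-0.06,0,0,1],
    [-0.12,-0.09,0,0,1],
    [-0.16,-0.12,0,0,1],
    [-0.2,-0.155,0,0,1],
    [-0.24,-0.19,0,0,1],
    [-0.28,-0.22,0,0,1],
    [-0.32,-0.25,0,0,1],
    [-0.36,-0.28,0,0,1],
    [-0.4,-0.31,0,0,1],
    [-0.43,-0.335,0,0,1],
    [-0.46,-0.36,0,0,1],
  ],
)

```text
time: 1.3
eef_pos: [0.5337, 0.1613, 0.2389]
tcp_rot: [0.151, 0.988, -0.0, -0.0]
contact_force: [1.2, 0.1, -0.2]
opening: 1.0
finger_force: 0.0
```

send_rows(
  steps=[
    [-0.03,-0.03,0,0,1],
    [-0.033,-0.031,0,0,1],
    [-0.033,-0.031,0,0,1],
    [-0.033,-0.031,0,0,1],
  ],
)

```text
time: 1.7
eef_pos: [0.5546, 0.1248, 0.2388]
tcp_rot: [0.151, 0.989, 0.0, -0.001]
contact_force: [-0.1, 0.6, -1.0]
opening: 1.001
finger_force: 0.0
```

```bash
python3 - <<'E'
from h import *
s,im=snap('wrist','w1.png'); np.save('s1.npy',s,allow_pickle=True)
K,E_,_=cam('wrist',s); print(s['eef_pos'],s['tcp_rot'],s['dq'].round(3))
print(proj([.5539,.1244,.104],K,E_))
E
```

```text
[0.55456086 0.12482427 0.23883201] [ 1.50526342e-01  9.88605786e-01  1.17676492e-04 -6.37486675e-04] [ 0.019 -0.009  0.001 -0.003 -0.001 -0.002]
[323.3510787  191.94670341]
```

View pics/w1.png

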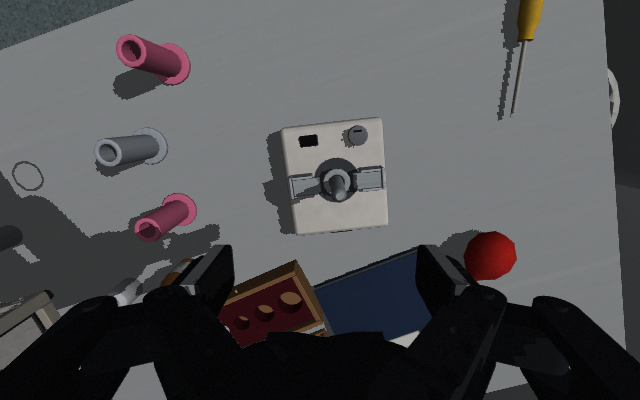

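The wrist view shows the spindle near (338,190) with its tip around (341,196), and the sleeve at left with its rim at (109,152) and flange at (152,145). I'll zoom both for accurate pixels.

```bash
python3 - <<'E'
from h import *
t=cv2.imread('pics/w1.png')
a=cv2.resize(t[150:220,300:380],None,fx=8,fy=8,interpolation=cv2.INTER_CUBIC)[:, :400*2]
b=cv2.resize(t[120:175,90:175],(400,259),interpolation=cv2.INTER_CUBIC)
o=np.zeros((600,800,3),np.uint8); o[:560,:640]=a; cv2.imwrite('pics/c1.png',o[:560,:640])
s=np.load('s1.npy',allow_pickle=True).item(); K,E_,_=cam('wrist',s)
print('tip',ray(341,196,.104,K,E_),'sleeve rim',ray(109,152,.076,K,E_))
def tri(obs):
    A=[];b=[]
    for (u,v),K,E in obs:
        o=ray(u,v,0,K,E); p=ray(u,v,.3,K,E); d=(p-o)/np.linalg.norm(p-o); M=np.eye(3)-np.outer(d,d); A.append(M); b.append(M@o)
    return np.linalg.lstsq(np.vstack(A),np.hstack(b),rcond=None)[0]
T=cam('top');S=cam('scene')
print('tri sleeve',tri([((332.8,217.4),*T[:2]),((305.4,243),*S[:2]),((109,152),K,E_)]))
print('rays top',ray(332.8,217.4,.076,*T[:2]),'scene',ray(305.4,243,.076,*S[:2]), 'scene tip',ray(271.6,160,.104,*S[:2]))
E
```

```text
tip [0.56237329 0.13868991 0.104     ] sleeve rim [ 0.45998212 -0.06494767  0.076     ]
tri sleeve [ 0.46052545 -0.0667636   0.07504695]
rays top [ 0.45950604 -0.06689021  0.076     ] scene [ 0.46191576 -0.06758506  0.076     ] scene tip [0.56187875 0.1317923  0.104     ]
```

View pics/c1.png

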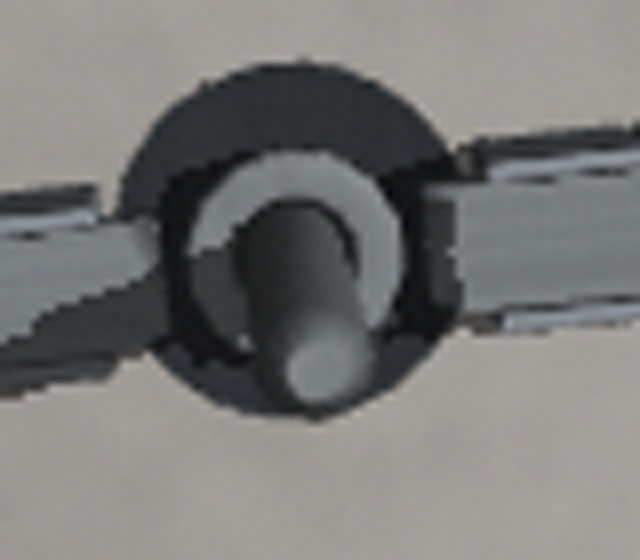

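```bash
python3 - <<'E'
from h import *
s=np.load('s1.npy',allow_pickle=True).item(); K,E_,_=cam('wrist',s)
print('tip',ray(339.9,196.1,.104,K,E_),'ring',ray(337.1,182.2,.042,K,E_))
M=R.from_quat(s['tcp_rot']).as_matrix(); print(M.T@(np.array([.4605,-.067,.045])-s['eef_pos']))
E
```

```text
tip [0.56216334 0.1377009  0.104     ] ring [0.56231302 0.13757877 0.042     ]
[ 0.03245593 -0.21113402  0.19386563]
```

send_rows(
  steps=[
    [0.007,-0.045,0.01,0,1],
    [0.014,-0.09,0.02,0,1],
    [0.021,-0.135,0.03,0,1],
    [0.028,-0.175,0.05,0,1],
    [0.033,-0.205,0.08,0,1],
    [0.033,-0.2115,0.09,0,1],
    [0.033,-0.2115,0.09,0,1],
    [0.033,-0.2115,0.09,0,1],
  ],
)

```text
time: 2.55
eef_pos: [0.4616, -0.067, 0.1503]
tcp_rot: [0.15, 0.989, 0.0, 0.001]
contact_force: [0.1, 0.1, 0.4]
opening: 0.998
finger_force: 0.0
```

send_rows(
  steps=[
    [0.001,0,0.03,0,1],
    [0.001,0,0.06,0,1],
    [0.001,0,0.09,0,1],
    [0.001,0,0.107,0,1],
    [0.001,0,0.107,0,0.2],
    [0.001,0,0.107,0,-0.5],
    [0.001,0,0.107,0,-1],
    [0.001,0,0.107,0,-1],
    [0.001,0,0.107,0,-1],
    [0.001,0,0.107,0,-1],
    [0.001,0,0.107,0,-1],
    [0.001,0,0.107,0,-1],
  ],
  squeeze=60,
)

```text
time: 3.75
eef_pos: [0.4614, -0.0681, 0.0442]
tcp_rot: [0.151, 0.989, -0.0, 0.002]
contact_force: [-0.5, 1.8, 6.9]
opening: 0.309
finger_force: 59.5
```

send_rows(
  steps=[
    [0,0,-0.03,0,-1],
    [0,0,-0.07,0,-1],
    [0,0,-0.11,0,-1],
    [-0.005,0.03,-0.125,0,-1],
    [-0.012,0.075,-0.125,0,-1],
    [-0.019,0.12,-0.125,0,-1],
    [-0.026,0.165,-0.125,0,-1],
    [-0.033,0.205,-0.125,0,-1],
    [-0.036,0.227,-0.125,0,-1],
    [-0.036,0.227,-0.125,0,-1],
    [-0.036,0.227,-0.125,0,-1],
  ],
)

```text
time: 4.85
eef_pos: [0.5612, 0.1382, 0.1668]
tcp_rot: [0.15, 0.989, -0.0, -0.001]
contact_force: [-0.6, -1.3, -1.5]
opening: 0.301
finger_force: 59.3
```

```bash
python3 - <<'E'
from h import *
s,im=snap('wrist','w2.png'); np.save('s2.npy',s,allow_pickle=True)
K,E_,_=cam('wrist',s); print(s['eef_pos'],s['tcp_rot'],s['dq'].round(3),s['opening'],s['finger_force'])
M=R.from_quat(s['tcp_rot']).as_matrix()
f=s['eef_pos']+M@[0,0,.044]
print('foot',f,proj(f,K,E_),'rim',proj(s['eef_pos']-[0,0,-.032],K,E_),'tip',proj([.5622,.1377,.104],K,E_))
_,sc=snap('scene','sc2.png')
a=cv2.resize(im[100:400,180:480,::-1],(600,600)); 
p=proj([.5622,.1377,.12],*cam('scene')[:2]).astype(int)
b=cv2.resize(sc[p[1]-75:p[1]+75,p[0]-25:p[0]+25,::-1],(200,600),interpolation=cv2.INTER_CUBIC); print(p)
cv2.imwrite('pics/c2.png',np.hstack([a,b]))
E
```

```text
[0.5611905  0.13824048 0.16679802] [ 1.50307599e-01  9.88638988e-01 -4.38588711e-04 -6.20820082e-04] [-0.023 -0.015  0.016  0.002 -0.    -0.003] 0.3007230377497145 59.28963012993336
foot [0.56113069 0.13821053 0.12279807] [323.82537352 227.38506292] rim [323.35261541 297.05831772] tip [323.66247349 219.35387985]
[269 153]
```

View pics/c2.png

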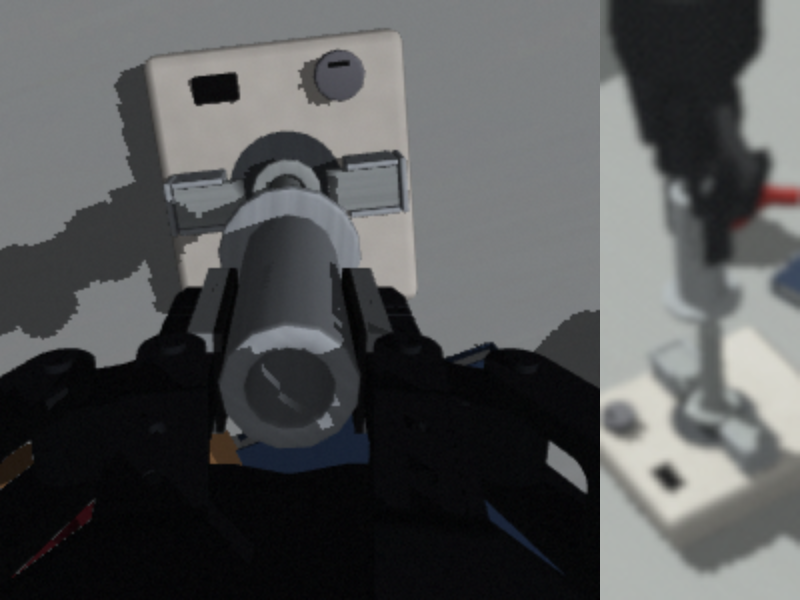

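```bash
python3 - <<'E'
from h import *
s=np.load('s2.npy',allow_pickle=True).item(); K,E_,_=cam('wrist',s); S=cam('scene')
M=R.from_quat(s['tcp_rot']).as_matrix(); p=s['eef_pos']; 
for zf in (.120,.1228,.125):
    f=np.array([p[0],p[1],zf]); r=f+[0,0,.076]
    a=ray(324.6,194,zf,K,E_)-f; b=ray(324.75,323,zf+.076,K,E_)-f
    print(zf,'foot edge tool',(M.T@a)[:2]-[.022,0],'rim edge',(M.T@b)[:2]+[.014,0])
f=p+M@[0,0,.044]
def cr(P): u,v=proj(P,*S[:2]); return (round((u-244)*4+600,1),round((v-78)*4,1))
print('scene crop of foot@tcp',cr(f),'x-3mm',cr(f-[.003,0,0]),'spindle at z .07,.11',cr([.5622,.1377,.07]),cr([.5622,.1377,.11]))
im=cv2.imread('pics/sc2.png'); np.set_printoptions(linewidth=200)
for v in (140,150,151,152,158,160,163,165,168): print(v,im[v,256:288].mean(1).astype(int))
E
```

```text
0.12 foot edge tool [-0.00112698  0.00044857] rim edge [0.00034685 0.00044925]
0.1228 foot edge tool [-0.00041679  0.00045054] rim edge [0.00248115 0.0004505 ]
0.125 foot edge tool [0.00014122 0.00045208] rim edge [0.0041581  0.00045148]
scene crop of foot@tcp (np.float64(699.9), np.float64(297.8)) x-3mm (np.float64(695.9), np.float64(300.4)) spindle at z .07,.11 (np.float64(706.2), np.float64(367.1)) (np.float64(703.0), np.float64(314.7))
140 [176 175 176 175 174 166 145 119 102  96  92  88  84  73  50  33  28  29  31  35  51  71  87  93  94  93  93  94  94  93  93  93]
150 [176 176 176 178 181 181 168 143 114  98  97  96  97  97  96  94  91  88  86  92 107 117 124 145 165 175 176 176 173 163 138 104]
151 [176 175 175 178 182 181 170 148 120 102  97  97  97  97  96  94  93  87  87  90  96 102 112 138 164 174 176 175 174 169 152 124]
152 [175 175 175 178 180 180 175 158 131 108  99  97  97  96  96  94  92  90  90  92  95 100 113 139 163 173 174 175 175 173 166 153]
158 [175 175 175 175 175 173 170 163 157 149 141 136 128 117 106 100 101 119 143 162 171 174 175 177 177 176 176 175 176 176 175 174]
160 [175 176 176 175 176 175 176 177 175 173 170 160 138 111 101 100 100 110 138 166 178 185 191 198 202 199 189 177 174 175 175 175]
163 [176 176 176 173 169 164 159 157 162 171 171 161 139 113  96  93  94 110 151 192 211 212 213 213 214 213 212 209 199 186 176 173]
165 [169 166 158 153 156 162 166 169 169 169 169 163 142 113  96  93  93 109 153 196 212 214 214 213 214 214 213 213 212 208 199 185]
168 [154 139 150 166 173 174 175 174 175 173 172 165 147 118  98  93  93 104 140 183 206 211 212 212 213 213 213 213 213 213 213 212]
```

The sleeve stands about 1 mm from the spindle axis in both views (spindle scene u≈271, sleeve u≈271), so I'll correct slightly and lower onto the taper.

send_rows(
  steps=[
    [-0.0005,-0.0007,0,0,-1],
    [-0.0005,-0.0007,0.01,0,-1],
    [-0.0005,-0.0007,0.016,0,-1],
    [-0.0005,-0.0007,0.02,0,-1],
    [-0.0005,-0.0007,0.024,0,-1],
    [-0.0005,-0.0007,0.027,0,-1],
    [-0.0005,-0.0007,0.03,0,-1],
    [-0.0005,-0.0007,0.03,0,-1],
  ],
)

```text
time: 5.75
eef_pos: [0.5621, 0.1373, 0.1369]
tcp_rot: [0.151, 0.989, -0.0, 0.0]
contact_force: [0.9, -0.8, -1.5]
opening: 0.306
finger_force: 59.4
```

send_rows(
  steps=[
    [0,0,0.01,0,-1],
    [0,0,0.02,0,-1],
    [0,0,0.03,0,-1],
    [0,0,0.036,0,-1],
    [0,0,0.042,0,-1],
    [0,0,0.042,0,-1],
  ],
)

```text
time: 6.35
eef_pos: [0.5619, 0.1372, 0.0942]
tcp_rot: [0.151, 0.989, -0.0, -0.0]
contact_force: [1.3, -1.0, -3.0]
opening: 0.308
finger_force: 59.3
```

send_rows(
  steps=[
    [0,0,0.003,0,-1],
    [0,0,0.006,0,-1],
    [0,0,0.009,0,-1],
    [0,0,0.012,0,-1],
    [0,0,0.015,0,-1],
    [0,0,0.017,0,-1],
    [0,0,0.0185,0,-1],
    [0,0,0.0185,0,-1],
    [0,0,0.0185,0,-1],
  ],
  squeeze=90,
)

```text
time: 7.25
eef_pos: [0.5623, 0.1374, 0.0769]
tcp_rot: [0.151, 0.989, 0.0, 0.0]
contact_force: [0.6, -1.8, 3.2]
opening: 0.297
finger_force: 88.6
```

send_rows(
  steps=[
    [0,0,0.001,0,-1],
    [0,0,0.0015,0,-1],
    [0,0,0.0015,0,-1],
  ],
)

```text
time: 7.55
eef_pos: [0.5624, 0.1374, 0.0758]
tcp_rot: [0.151, 0.989, 0.0, 0.0]
contact_force: [1.2, -3.1, 4.8]
opening: 0.303
finger_force: 88.8
```

send_rows(
  steps=[
    [0,0,-0.001,0,-1],
    [0,0,-0.003,0,-1],
    [0,0,-0.004,0,-1],
    [0,0,-0.004,0,-1],
  ],
)

```text
time: 7.95
eef_pos: [0.5622, 0.1374, 0.0784]
tcp_rot: [0.151, 0.989, 0.0, 0.001]
contact_force: [4.6, -2.2, -2.3]
opening: 0.305
finger_force: 88.9
```

send_rows(
  steps=[
    [0,0,-0.001,0,-1],
    [0,0,-0.0015,0,-1],
    [0,0,-0.0015,0,-1],
  ],
)

```text
time: 8.25
eef_pos: [0.5621, 0.1374, 0.0785]
tcp_rot: [0.151, 0.989, 0.0, 0.001]
contact_force: [8.1, -1.5, -10.3]
opening: 0.299
finger_force: 89.0
```

The tug meets 10 N with no rise, so the catches are holding. I'll press once more to make sure of both, ease off, release and back away upward.

send_rows(
  steps=[
    [0,0,0.003,0,-1],
    [0,0,0.006,0,-1],
    [0,0,0.006,0,-1],
    [0,0,0.004,0,-1],
    [0,0,0.003,0,-1],
    [0,0,0.003,0,-0.2],
    [0,0,0.003,0,0.5],
    [0,0,0.003,0,1],
    [0,0,0.003,0,1],
    [0,0,0.003,0,1],
    [0,0,0.003,0,1],
  ],
)

```text
time: 9.35
eef_pos: [0.5618, 0.1375, 0.0776]
tcp_rot: [0.151, 0.989, 0.0, -0.0]
contact_force: [0.2, 0.5, -0.3]
opening: 0.999
finger_force: 0.0
```

send_rows(
  steps=[
    [0,0,-0.02,0,1],
    [0,0,-0.05,0,1],
    [0,0,-0.09,0,1],
    [0,0,-0.13,0,1],
    [0,0,-0.16,0,1],
    [0,0,-0.16,0,1],
    [0,0,-0.16,0,1],
  ],
)

```text
time: 10.05
eef_pos: [0.5622, 0.1375, 0.2386]
tcp_rot: [0.151, 0.989, 0.0, 0.001]
contact_force: [-0.7, 0.1, -0.3]
opening: 1.003
finger_force: 0.0
```

```bash
python3 - <<'E'
from h import *
s,im=snap('wrist','w3.png'); _,sc=snap('scene','sc3.png')
K,E_,_=cam('wrist',s); f=np.array([.5622,.1377,.034])
u,v=proj(f,K,E_).astype(int); S=cam('scene'); a,b=proj(f+[0,0,.03],*S[:2]).astype(int)
print(s['eef_pos'],'rim pred',proj(f+[0,0,.076],K,E_),'foot',(u,v),'scene rim',proj(f+[0,0,.076],*S[:2]),(a,b))
A=cv2.resize(im[v-60:v+90,u-50:u+50,::-1],(400,600),interpolation=cv2.INTER_CUBIC)
B=cv2.resize(sc[b-60:b+60,a-40:a+40,::-1],(400,600),interpolation=cv2.INTER_CUBIC)
cv2.imwrite('pics/c3.png',np.hstack([A,B]))
E
```

```text
[0.56224722 0.13749591 0.2385986 ] rim pred [324.11390641 193.65939984] foot (np.int64(324), np.int64(177)) scene rim [269.74918183 156.66603601] (np.int64(270), np.int64(171))
```

View pics/c3.png

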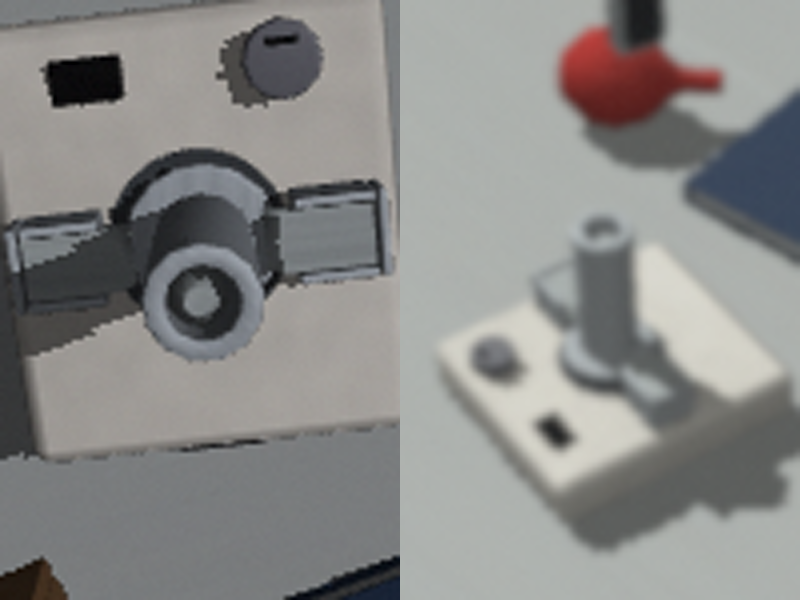

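The sleeve sits level and centred on the spindle. Its rim is at wrist (325,192.5) against (324,193.7) predicted for home, and both bolts lie over the flange.

```bash
python3 -c "
from plant import ctrl; print(ctrl.sign_off())"
```

```text
the job is handed in; nothing more can be done
None
```

The sleeve is on the spindle, pressed home and held by the catches (a 10 N upward tug did not lift it, and the last picture shows both bolts over the flange); I let go, touched nothing else and handed the job in at about 10 s.

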